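# Clear the blower wheel and spin it to check that it runs freely

### The job

The desoldering pump has been left lying across the blower wheel: lay it down flat inside the blue tool tray without dropping it. Then check that the wheel turns freely: push it round by its vanes, without a hard knock, in the direction of the yellow arrow (anticlockwise seen from above) so that it spins on briskly by itself for a good second, and so that it has made at least a turn and a half in all; then let it run down to rest. Leave the phone and the side cutter where they lie.

Things in the scene. Friction and masses are not known exactly. Their poses are not given: they have to be found in the camera images.
- fan_base: Blower motor housing, a black block 150x150 mm and 28 mm high with a thin round steel plate on top (up to 32 mm), fixed to the desk at an arbitrary place and small yaw. A yellow arrow is painted on its side that faces the robot (-x). A small white connector, 10 mm proud, on the far (+x) side. Origin: centre of the underside, on the wheel's axis; z up.
- impeller (a joint): Blower wheel angle (rad) about its vertical axis, growing anticlockwise seen from above (the arrow's way); 0: yellow vane along the housing's +x. Starts between -1.0 and 0; no stops. Wheel 0.2 kg on a light bearing: pushed to 3 to 4 rad/s it coasts one to two turns and stops in some 4 to 7 s. No wall surrounds it: it can be swept from the side or above.
- hub_top (a point): Centre of the flat top of the wheel's hub (radius 20 mm), on the axis, 70 mm above the desk. The wheel is an aluminium disc of radius 70 mm, its upper face 40 mm above the desk, carrying the hub and the vanes.
- yellow_tip (a point): Outer upper end of the yellow vane, 69 mm from the axis, 70 mm above the desk. There are five straight upright radial vanes 72 degrees apart, one yellow, four grey, 4 mm thick, running from the hub to 69 mm radius and from the disc (40 mm) up to 70 mm above the desk.
- desolder_pump: Blue desoldering pump, a straight rod 201 mm long (its own y; the thin nozzle at one end), 21 mm wide, 22 mm high, 0.07 kg. It starts level across the top of the wheel, over the hub, its underside 70 mm above the desk. Origin: middle of its underside (the centre of mass lies 5 mm from it toward +y); z up.
- tool_tray: Blue open tool tray, fixed on the left part of the desk; outside 130 mm (x) by 246 mm (y, long), 22 mm high, walls and floor 5 mm thick. Empty. Origin: centre of the underside; z up.
- phone: Phone in a green case, 155x76x10 mm, lying on the right part of the desk. Origin: centre of its underside. To be left alone.
- side_cutter: Side cutter with blue handles, 55x136x13 mm, lying on the right part of the desk. Origin: centre of its underside. To be left alone.

How it is judged (in metres and radians):
On the way, in this order (a step that is already met when the one before it is completed fails the run):
1. the pump lies flat inside the tray, released and still (x of desolder_pump in the frame of tool_tray between -0.055 and 0.055 m and y of desolder_pump in the frame of tool_tray between -0.03 and 0.03 m and z of desolder_pump in the frame of tool_tray below 0.022 m and angle between desolder_pump's own y axis and vertical between 1.52 and 1.62 rad and linear speed of desolder_pump below 0.03 m/s and contact force between the fingers and desolder_pump below 0.05 N), for 0.2 s.
2. the wheel spins on in the arrow's direction at more than 1 rad/s for 1 s with nothing touching it (velocity of joint impeller above 1 rad/s and contact force between impeller and anything else below 0.02 N), for 1 s.
At the end, for the whole second after the job is handed in: The pump lies flat inside the tray (wholly within its walls), released and still; the wheel has been turned anticlockwise past 8.3 rad on its joint (about a turn and a half from its start) and is at rest (under 0.05 rad/s) (all of step 1 and value of joint impeller above 8.3 rad and velocity of joint impeller between -0.05 and 0.05 rad/s); the robot touches nothing.
It fails at once if the fingers push or strike the wheel with more than 60 N (contact force between the fingers and impeller above 60 N).
It fails at once if the pump is dropped (falls free faster than 0.8 m/s, some 3 cm) (contact force between the fingers and desolder_pump below 0.01 N and linear speed of desolder_pump above 0.8 m/s).
It fails at once if the phone is displaced by more than 3 cm (distance of phone from where it was at the start of the episode above 0.03 m).
It fails at once if the side cutter is displaced by more than 3 cm (distance of side_cutter from where it was at the start of the episode above 0.03 m).
It also fails if it takes over 64 s, if anything falls off the work surface, if the arm or the gripper's body presses on something with over 40 N, if the wrist force passes 120 N, or if a joint passes its speed limit or range.

### The arm

A 6-joint arm with a two-finger parallel gripper is mounted at the origin on a cart in front of the work surface, level with it; the furniture and walls round the work are solid. World frame = base frame: x ahead of the robot, y to its left, z up, the work surface at z = 0. Lengths are in mm, angles in rad, forces in N, time in s.
With the tool pointing down it reaches from about 350 to 875 mm from the base axis. Payload 4.2 kg.
Tool frame: the origin (TCP) lies at the very end of the fingers, on their centre line; the grasp point (between the pads) lies 19 mm behind it; z points along the fingers, y is the line along which they close (so a half turn about z gives the same grasp; the last joint's range is limited). The gripper opens to 85 mm and grips with 20 to 120 N. Pads are 22 mm wide; open, the fingers measure 114 mm over their backs; the gripper's body (76 mm by 85 mm) begins 54 mm behind the grasp point. The pads swing forward as they close: fully open they stand 13 mm farther back than shut.
Start: joints at [1.386, 0.385, 0.008, 0, -1.194, -0.259], TCP at [268.325, 564.447, 231.312] pointing down, gripper open.
Joint ranges: [-3.14, 3.14], [-1.21, 2.06], [-1.07, 1.41], [-3.16, 2.05], [-2.99, -0.16], [-3.1, 3.1]. Speed limits (rad/s): [2.79, 2.79, 3.14, 3.14, 3.14, 3.14].

### API

Orientations are given as a unit quaternion [x, y, z, w].
In Python, from bench import arm gives the robot as it stands. The module is installed in compiled form; this text tells all that it offers.
- The arm moves only by the tool drive_tool, never from a script. Its argument "targets" is a list of rows, each a list of 5 numbers: the closure, from -1 (fully open) to 1 (shut), then the shift along the tool's x, y, z in mm, then the turn about the tool's z in degrees. In form: [[grip, tx, ty, tz, roll], ...]. A call has 1 to 12 rows; each row is the pose to reach, as a shift and turn from the pose commanded when the call began, along the tool's axes at that moment; what a row does not reach only later rows make up. A row lasts 1/10 s, in which the tool goes at most 50 mm and 8.59 degrees, less where a joint would pass 70% of its speed; a pose out of reach is approached as far as the arm can. A call with a gripper value outside its range is refused whole. The fingers move at their own pace and stop on an object; the grip force is fixed at half the most. Time passes only in rows, so rows that repeat a pose let the fingers close. It gives the time, the measured TCP pose, the force, the opening and the grip force at its end, in the units of the state.
- arm.read_state(): the state, without advancing time (a new reading comes with each control period).
- arm.get_image(name): name is "scene" or "top"; returns the picture (480x640x3 uint8, blue, green, red); there is no depth.
- arm.camera_params(name): a dict with "fov_y" (degrees; the focal length in pixels is half the picture's height over the tangent of half this angle, whatever the lens; pixels are square), "cx", "cy" (the principal point, pixels), "rvec" (rotation vector, rad) and "tvec" (3), from world to camera coordinates, as OpenCV has them. Camera axes: x right, y down, z forward; pixel columns grow to the right and rows downward; lengths in mm; the calibration is good to about 2 mm. A picture is of the moment at which its call begins. camera_params takes no time and is no camera call.
- arm.job_done(): hands the job in; it is judged then, once.
The state is a dict: "clock": time; "joints": joint angles; "joint_vel": joint speeds; "joint_efforts": joint torques, N m; "position": TCP position; "ee_rot": TCP orientation; "contact_force": force on the tool from outside, world axes, zero at the start; "wrist_torque": the same for the moment, N m; "gripper_width": finger opening in mm; "grasp_force": force on a finger pad.
Only numpy, scipy, OpenCV 4.12 (cv2) and the standard library are available. Lean on these libraries where they do the work, as an engineer would, in place of code of your own. Each camera call takes 0.05 s, during which the arm holds its last target. There are 200 camera calls.

## Working session

There is one attempt and no reset: what is moved stays moved. The work goes in short steps, Python scripts to look and compute and a tool call to move; the robot and the scene stay as the last step left them, time stands still between calls to the robot, and variables do not carry over. Pictures are saved under pics/ and viewed, at most 10 in all, crops included, and the job is handed in when it is done.

Besides the shell and the picture viewer there is one more tool, called as name(argument=value, ...) on one line, values as JSON. drive_tool: Moves the arm, as the interface text tells. Its arguments: {"type":"object","properties":{"targets":{"type":"array","items":{"type":"array","items":{"type":"number"}}}},"required":["targets"]}

```bash
mkdir -p pics; cat > h.py <<'E'
import numpy as np, cv2
from bench import arm
def cam(n):
    p=arm.camera_params(n); f=240/np.tan(np.radians(p['fov_y'])/2)
    K=np.array([[f,0,p['cx']],[0,f,p['cy']],[0,0,1]]); R=cv2.Rodrigues(np.array(p['rvec'],float))[0]
    return K,R,np.array(p['tvec'],float).ravel(),p
def ray(n,uv,z):
    K,R,t,_=cam(n); uv=np.atleast_2d(np.array(uv,float))
    d=(R.T@np.linalg.inv(K)@np.c_[uv,np.ones(len(uv))].T).T; c=-R.T@t
    return c+d*((z-c[2])/d[:,2])[:,None]
def proj(n,P):
    K,R,t,_=cam(n); q=(K@(R@np.atleast_2d(P).T+t[:,None])).T
    return q[:,:2]/q[:,2:]
E
python3 - <<'E'
from h import *
for n in('scene','top'):
    cv2.imwrite(f'pics/{n}0.png',arm.get_image(n)); K,R,t,p=cam(n); print(p,-R.T@t)
print(arm.read_state())
E
```

```text
{'fov_y': 47.535048625788725, 'cx': 309.8529547602528, 'cy': 237.8084210181773, 'rvec': array([ 1.86161473, -0.8378922 ,  0.51374093]), 'tvec': array([-426.77061006,  204.71883463, 1470.00238747])} [ -630.21482777 -1164.27699543   795.13415396]
{'fov_y': 50.8222667486514, 'cx': 323.1016045494578, 'cy': 244.5084160011586, 'rvec': array([ 2.14751715, -2.15764093,  0.16085509]), 'tvec': array([-151.68602667,  500.25660621, 1480.39875538])} [ 287.25981088 -140.36148711 1537.08368402]
{'clock': 0.1, 'joints': array([ 1.38562206e+00,  3.85515827e-01,  6.78169835e-03, -4.04056249e-04,
       -1.19401007e+00, -2.58611104e-01]), 'joint_vel': array([ 0.00017235, -0.00060019,  0.00265004,  0.00170722, -0.00027952,
        0.0013783 ]), 'joint_efforts': array([-1.31815577e-03, -3.93319452e+01,  1.88931245e+01,  4.19801161e+00,
       -2.60523171e-03,  3.07774243e-06]), 'position': array([268.11524391, 564.00546217, 230.32125032]), 'ee_rot': array([ 9.75465780e-01, -2.20148877e-01, -1.51903736e-04,  9.80175261e-04]), 'contact_force': array([-0.57851553, -0.26585603,  0.33305347]), 'wrist_torque': array([-0.01196723, -0.04682503, -0.00314392]), 'grasp_force': 0.0, 'gripper_width': 85.7140867831525}
```

View pics/scene0.png

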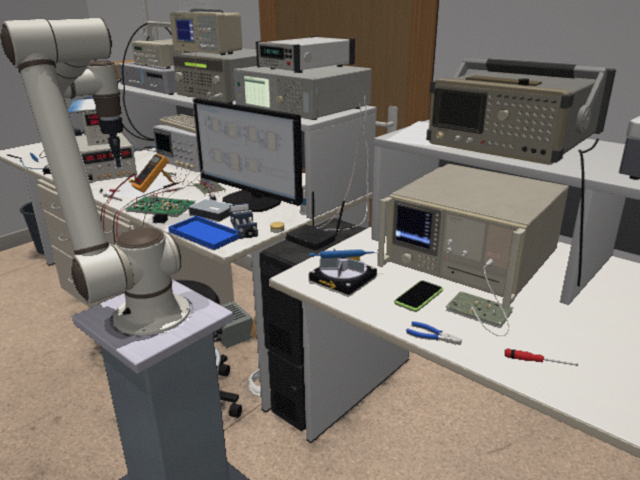

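View pics/top0.png

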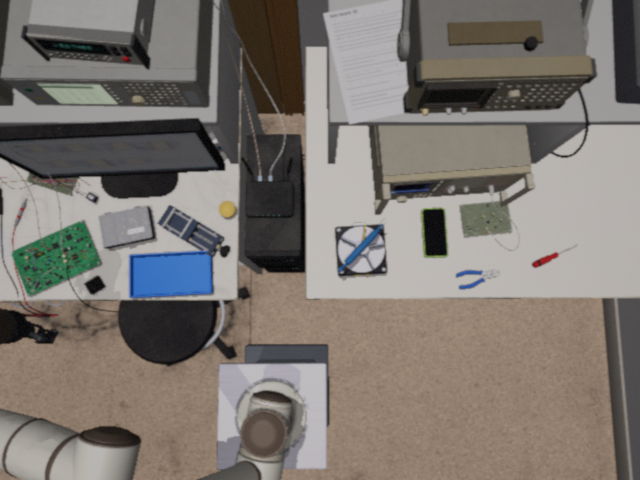

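The scene view shows the pump lying on the blower wheel at about (342,255) and the tray at (203,232). In the top view the fan is at (361,250), the pump runs from about (340,271) to (383,226), and the tray is at (171,275). The phone is at (434,232) and the cutter at (477,278).

```bash
python3 - <<'E'
from h import *
im=cv2.imread('pics/top0.png'); hsv=cv2.cvtColor(im,cv2.COLOR_BGR2HSV)
def big(m,x0,x1,y0,y1):
    k=np.zeros_like(m);k[y0:y1,x0:x1]=m[y0:y1,x0:x1]
    c=max(cv2.findContours(k,0,1)[0],key=cv2.contourArea);return c,cv2.minAreaRect(c)
blue=cv2.inRange(hsv,(95,90,50),(125,255,255))
c,r=big(blue,110,230,240,310);print('tray',r,ray('top',cv2.boxPoints(r),22).round(),ray('top',[r[0]],22))
c,r=big(blue,325,395,215,285);print('pump',r,ray('top',cv2.boxPoints(r),81).round(),ray('top',[r[0]],81))
blk=cv2.inRange(hsv,(0,0,0),(180,255,75))
k=np.zeros_like(blk);k[215:283,328:394]=blk[215:283,328:394]
p=cv2.findNonZero(k);r=cv2.minAreaRect(p);print('fan',r,ray('top',cv2.boxPoints(r),28).round(),ray('top',[r[0]],28))
yel=cv2.inRange(hsv,(20,90,90),(35,255,255));k=np.zeros_like(yel);k[215:283,328:394]=yel[215:283,328:394]
q=cv2.findNonZero(k); print('yellow',None if q is None else ray('top',q[:,0],70).round()[:,:2].tolist())
cv2.imwrite('pics/crop1.png',cv2.resize(im[210:290,320:400],None,fx=7,fy=7,interpolation=cv2.INTER_CUBIC))
E
```

```text
tray ((170.11724853515625, 273.6693115234375), (43.935855865478516, 83.5536880493164), 86.90594482421875) [[475. 436.  22.]
 [488. 185.  22.]
 [356. 175.  22.]
 [344. 422.  22.]] [[415.11800339 304.79355163  22.        ]]
pump ((360.39300537109375, 247.89785766601562), (6.411559104919434, 62.964805603027344), 43.66777801513672) [[ 423. -192.   81.]
 [ 556. -320.   81.]
 [ 543. -334.   81.]
 [ 410. -205.   81.]] [[ 482.74439948 -262.09833656   81.        ]]
fan ((360.5058288574219, 250.09339904785156), (48.53030776977539, 47.532257080078125), 86.42366790771484) [[ 553. -191.   28.]
 [ 562. -335.   28.]
 [ 414. -341.   28.]
 [ 406. -199.   28.]] [[ 483.18147998 -266.76532246   28.        ]]
yellow [[552.0, -278.0], [549.0, -275.0], [549.0, -278.0], [540.0, -275.0], [537.0, -274.0], [534.0, -274.0], [531.0, -274.0], [528.0, -271.0], [528.0, -274.0], [525.0, -271.0], [525.0, -274.0], [522.0, -271.0], [522.0, -274.0], [520.0, -271.0], [519.0, -274.0], [517.0, -271.0], [517.0, -274.0], [514.0, -271.0], [511.0, -271.0], [407.0, -278.0], [405.0, -252.0]]
```

View pics/crop1.png

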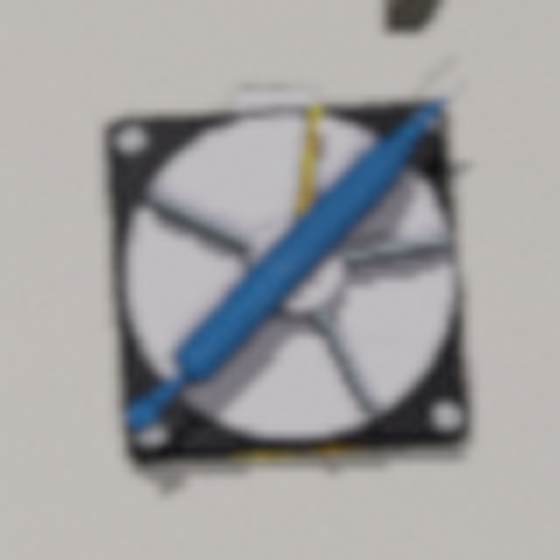

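```bash
cat >> h.py <<'E'
def plan(x,y,z,ang):
    "tool-frame shift and roll to world x,y,z with tool x at world angle ang (deg, mod 180)"
    from scipy.spatial.transform import Rotation as Ro
    s=arm.read_state(); R=Ro.from_quat(s['ee_rot']).as_matrix(); a=np.degrees(np.arctan2(R[1,0],R[0,0]))
    print('clock',round(s['clock'],2),'pos',s['position'].round(1),'ang',round(a,2),'w',round(s['gripper_width'],1),'gf',round(s['grasp_force'],1),'F',s['contact_force'].round(1),'j6',round(s['joints'][5],2))
    print('shift',(R.T@(np.array([x,y,z])-s['position'])).round(1),'roll',round((a-ang+90)%180-90,2))
E
python3 -c "
from h import *
plan(487,-267,150,-44)"
```

```text
clock 0.1 pos [268.1 564.  230.3] ang -25.44 w 85.7 gf 0.0 F [-0.6 -0.3  0.3] j6 -0.26
shift [554.6 656.3  81.7] roll 18.56
```

drive_tool(targets=[[-1, 280, 330, 0, 18.5], [-1, 280, 330, 0, 18.5], [-1, 280, 330, 0, 18.5], [-1, 280, 330, 0, 18.5], [-1, 280, 330, 0, 18.5], [-1, 280, 330, 0, 18.5], [-1, 280, 330, 0, 18.5], [-1, 555, 656, 0, 18.5], [-1, 555, 656, 0, 18.5], [-1, 555, 656, 0, 18.5], [-1, 555, 656, 0, 18.5], [-1, 555, 656, 0, 18.5]])

```text
clock: 1.3
position: [421.7, -17.6, 231.4]
ee_rot: [0.928, -0.374, 0.0, -0.0]
contact_force: [1.7, 0.2, -0.4]
gripper_width: 85.6
grasp_force: 0.0
```

```bash
python3 -c "
from h import *
plan(487,-267,150,-44)"
```

```text
clock 1.3 pos [421.7 -17.6 231.4] ang -43.9 w 85.6 gf 0.0 F [ 1.7  0.2 -0.4] j6 0.46
shift [220.  134.5  81.4] roll 0.1
```

drive_tool(targets=[[-1, 218, 133, 0, 0], [-1, 218, 133, 0, 0], [-1, 218, 133, 0, 0], [-1, 218, 133, 0, 0], [-1, 218, 133, 0, 0], [-1, 218, 133, 70, 0], [-1, 218, 133, 70, 0], [-1, 218, 133, 70, 0], [-1, 218, 133, 70, 0]])

```text
clock: 2.2
position: [486.9, -262.8, 161.7]
ee_rot: [0.928, -0.374, 0.0, 0.0]
contact_force: [0.3, 1.0, 0.8]
gripper_width: 85.6
grasp_force: 0.0
```

```bash
python3 -c "
from h import *
plan(487,-267,73,-44)
a=arm.get_image('scene');b=arm.get_image('top')
A=cv2.resize(a[200:300,270:405],None,fx=4,fy=4,interpolation=2);B=cv2.resize(b[190:290,300:400],(400,400),interpolation=2)
cv2.imwrite('pics/c2.png',cv2.resize(np.hstack([A,B]),None,fx=.83,fy=.83))"
```

```text
clock 2.2 pos [ 486.9 -262.8  161.7] ang -43.9 w 85.6 gf 0.0 F [0.3 1.  0.8] j6 1.01
shift [ 2.9  2.9 88.7] roll 0.1
```

View pics/c2.png

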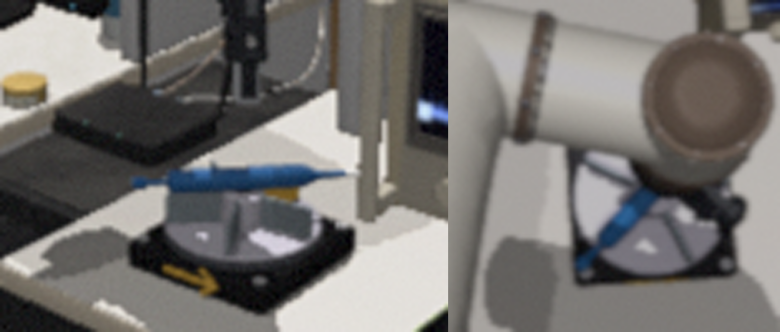

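The pump is still in place under the gripper, with its nozzle end away from the robot. Next I descend and grasp.

drive_tool(targets=[[-1, 3, 3, 40, 0], [-1, 3, 3, 70, 0], [-1, 3, 3, 82, 0], [-1, 3, 3, 88, 0], [-1, 3, 3, 88, 0], [1, 3, 3, 88, 0], [1, 3, 3, 88, 0], [1, 3, 3, 88, 0], [1, 3, 3, 88, 0], [1, 3, 3, 88, 0], [1, 3, 3, 88, 0], [1, 3, 3, 88, 0]])

```text
clock: 3.5
position: [487.2, -267.0, 74.0]
ee_rot: [0.927, -0.374, 0.001, 0.0]
contact_force: [-0.5, 0.9, 4.9]
gripper_width: 19.5
grasp_force: 60.3
```

drive_tool(targets=[[1, 0, 0, -10, 0], [1, 0, 0, -30, 0], [1, 0, 0, -65, 0], [1, 0, 0, -100, 0], [1, 0, 0, -100, 0]])

```text
clock: 4.0
position: [489.5, -268.0, 178.8]
ee_rot: [0.928, -0.374, 0.005, -0.0]
contact_force: [0.1, -0.4, -0.2]
gripper_width: 19.6
grasp_force: 59.6
```

```bash
python3 -c "
from h import *
plan(416,305,174,-87)
a=arm.get_image('scene')
cv2.imwrite('pics/c3.png',cv2.resize(a[180:300,260:420],None,fx=4,fy=4,interpolation=2))"
```

```text
clock 4.0 pos [ 489.5 -268.   178.8] ang -43.88 w 19.6 gf 59.6 F [ 0.1 -0.4 -0.2] j6 1.01
shift [-450.1 -362.1    1.9] roll 43.12
```

View pics/c3.png

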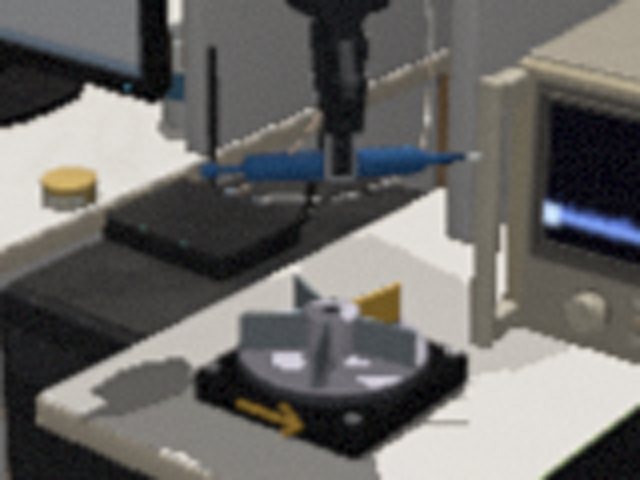

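The pump is lifted level and gripped at its middle. The wheel is now clear, with its hub at about crop (335,305).

drive_tool(targets=[[1, -25, -20, 0, 4], [1, -60, -48, 0, 8], [1, -97, -78, 0, 12], [1, -135, -109, 0, 16], [1, -173, -139, 0, 20], [1, -211, -170, 0, 24], [1, -249, -200, 0, 28], [1, -287, -231, 0, 32], [1, -325, -261, 0, 36], [1, -363, -292, 0, 40], [1, -400, -322, 0, 43], [1, -425, -342, 0, 43]])

```text
clock: 5.25
position: [416.6, 276.5, 172.1]
ee_rot: [0.726, -0.688, -0.0, 0.001]
contact_force: [0.4, -0.3, -0.9]
gripper_width: 19.7
grasp_force: 59.6
```

```bash
python3 -c "
from h import *
plan(416,305,60,-87)"
```

```text
clock 5.25 pos [416.6 276.5 172.1] ang -86.87 w 19.7 gf 59.6 F [ 0.4 -0.3 -0.9] j6 -0.86
shift [-28.6  -1.2 112.1] roll 0.13
```

drive_tool(targets=[[1, -29, -1, 20, 0], [1, -29, -1, 55, 0], [1, -29, -1, 90, 0], [1, -29, -1, 110, 0], [1, -29, -1, 110, 0], [1, -29, -1, 110, 0]])

```text
clock: 5.85
position: [417.2, 303.0, 62.9]
ee_rot: [0.726, -0.688, 0.0, 0.001]
contact_force: [-0.1, -0.0, 0.4]
gripper_width: 19.8
grasp_force: 59.6
```

```bash
python3 -c "
from h import *
plan(416,305,9,-87)
a=arm.get_image('scene');b=arm.get_image('top')
A=cv2.resize(a[180:260,150:270],None,fx=4,fy=4,interpolation=2);B=cv2.resize(b[225:325,110:240],(416,320),interpolation=2)
cv2.imwrite('pics/c4.png',cv2.resize(np.hstack([A,B]),None,fx=.88,fy=.88))"
```

```text
clock 5.85 pos [417.2 303.   62.9] ang -86.92 w 19.8 gf 59.6 F [-0.1 -0.   0.4] j6 -0.89
shift [-2.2  1.  53.9] roll 0.08
```

View pics/c4.png

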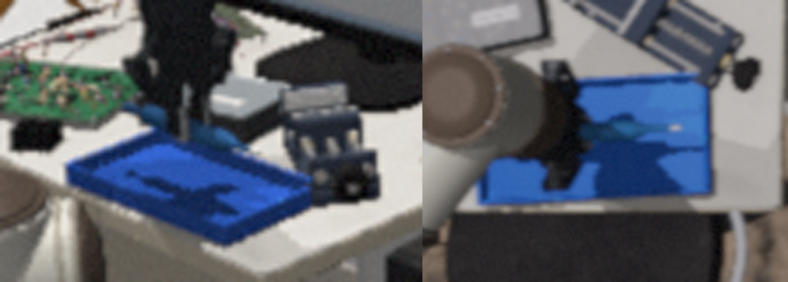

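The pump hangs level over the tray, with its nozzle tip at about crop (680,127), inside the right wall and aligned with the tray.

drive_tool(targets=[[1, -2, 0, 20, 0], [1, -2, 0, 38, 0], [1, -2, 0, 46, 0], [1, -2, 0, 50, 0], [1, -2, 0, 52, 0], [1, -2, 0, 53, 0], [1, -2, 0, 53, 0]])

```text
clock: 6.65
position: [417.5, 305.7, 10.9]
ee_rot: [0.726, -0.688, -0.0, -0.001]
contact_force: [-0.3, -0.7, -0.5]
gripper_width: 19.4
grasp_force: 59.6
```

drive_tool(targets=[[1, 0, 0, 1, 0], [1, 0, 0, 2, 0], [1, 0, 0, 2, 0]])

```text
clock: 6.95
position: [417.4, 305.6, 9.1]
ee_rot: [0.726, -0.688, 0.0, -0.0]
contact_force: [-0.9, -1.0, 4.7]
gripper_width: 19.8
grasp_force: 60.3
```

drive_tool(targets=[[0.3, 0, 0, 0, 0], [0.1, 0, 0, 0, 0], [0, 0, 0, 0, 0], [0, 0, 0, 0, 0], [0, 0, 0, 0, 0], [0, 0, 0, -15, 0], [0, 0, 0, -40, 0], [0, 0, 0, -85, 0], [0, 0, 0, -135, 0], [0, 0, 0, -180, 0], [0, 0, 0, -180, 0]])

```text
clock: 8.05
position: [420.1, 308.3, 195.5]
ee_rot: [0.726, -0.687, 0.0, -0.008]
contact_force: [0.1, 1.4, -0.3]
gripper_width: 42.5
grasp_force: 0.0
```

```bash
python3 -c "
from h import *
plan(486,-268,190,-44)
a=arm.get_image('scene');b=arm.get_image('top')
cv2.imwrite('pics/top5.png',b);cv2.imwrite('pics/scene5.png',a)
A=cv2.resize(a[180:260,150:270],None,fx=4,fy=4,interpolation=2);B=cv2.resize(b[210:290,320:400],(320,320),interpolation=2)
cv2.imwrite('pics/c5.png',np.hstack([A,B]))"
```

```text
clock 8.05 pos [420.1 308.3 195.5] ang -86.85 w 42.5 gf 0.0 F [ 0.1  1.4 -0.3] j6 -0.89
shift [ 5.79e+02 -3.41e+01 -1.00e-01] roll -42.85
```

View pics/c5.png

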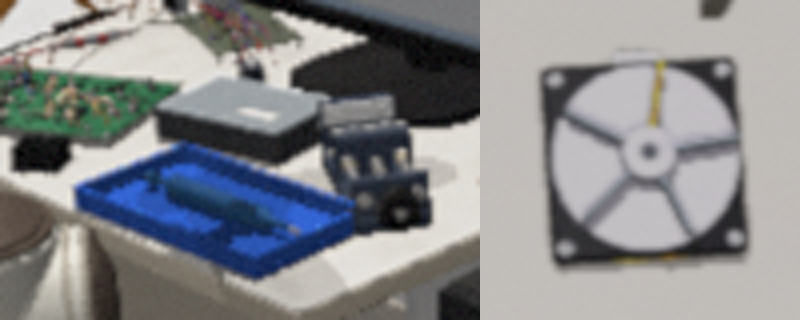

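The pump lies flat in the tray and is released. In the right crop the wheel hub is at about (648,151) and the yellow vane tip at about (660,62). I'll sweep a tangential chord on the robot's side with the fingers shut, so the vane is pushed and then left behind.

```bash
python3 -c "
from h import *
H=ray('top',[[320+168/4,210+151/4]],70)[0];Y=ray('top',[[320+180/4,210+63/4]],70)[0]
print(H,Y,np.degrees(np.arctan2(*(Y-H)[[1,0]])))
print([np.degrees(np.arctan2(*(ray('top',[[320+a/4,210+b/4]],70)[0]-H)[[1,0]])).round(1) for a,b in((85,112),(258,135),(105,220),(210,235))])
t=np.radians(162);S=H[:2]+52*np.array([np.cos(t),np.sin(t)])-110*np.array([np.cos(t+np.pi/2),np.sin(t+np.pi/2)])
print(S);plan(S[0],S[1],150,-108)
b=cv2.imread('pics/top5.png');print(cv2.minAreaRect(cv2.findNonZero(cv2.inRange(b[215:283,328:394],(0,0,0),(75,75,75)))))
"
```

```text
[ 484.63898465 -267.74009743   70.        ] [ 550.0985713  -277.65134438   70.        ] -8.60976791995571
[np.float64(64.3), np.float64(-80.1), np.float64(137.2), np.float64(-154.4)]
[ 469.17591519 -147.05499693]
clock 8.15 pos [417.2 305.6 189.3] ang -86.95 w 42.5 gf 0.0 F [ 0.4 -0.4 -0.6] j6 -0.89
shift [454.9 -27.7  38.2] roll 21.05
((32.538909912109375, 35.1225700378418), (48.46792984008789, 47.46988296508789), 86.42366790771484)
```

drive_tool(targets=[[0, 40, 0, 0, 0], [1, 90, 0, 0, 4], [1, 140, 0, 0, 8], [1, 190, -5, 0, 12], [1, 240, -10, 0, 16], [1, 290, -15, 0, 21], [1, 340, -20, 0, 21], [1, 390, -25, 0, 21], [1, 435, -28, 0, 21], [1, 455, -28, 30, 21], [1, 455, -28, 30, 21], [1, 455, -28, 30, 21]])

```text
clock: 9.35
position: [468.3, -147.9, 156.5]
ee_rot: [-0.588, 0.809, 0.001, -0.002]
contact_force: [-0.3, 1.1, -0.5]
gripper_width: 0.5
grasp_force: 0.0
```

```bash
python3 -c "
from h import *
plan(469,-147,52,-108)"
```

```text
clock 9.35 pos [ 468.3 -147.9  156.5] ang -108.0 w 0.5 gf 0.0 F [-0.3  1.1 -0.5] j6 -0.34
shift [ -1.2  -0.9 104.5] roll 0.0
```

drive_tool(targets=[[1, 0, 0, 40, 0], [1, 0, 0, 80, 0], [1, 0, 0, 106, 0], [1, 0, 0, 106, 0], [1, 0, 0, 106, 0], [1, 25, 0, 106, 0], [1, 48, 0, 106, 0], [1, 58, 0, 106, 0], [1, 62, 0, 106, 0], [1, 62, 0, 106, 0]])

```text
clock: 10.35
position: [451.3, -206.6, 53.4]
ee_rot: [-0.588, 0.809, -0.001, 0.001]
contact_force: [-0.4, 0.8, 0.2]
gripper_width: 0.1
grasp_force: 0.0
```

```bash
python3 -c "
from h import *
plan(469,-147,52,-108)
a=arm.get_image('scene')
cv2.imwrite('pics/c6.png',cv2.resize(a[200:300,280:400],None,fx=5,fy=5,interpolation=2))"
```

```text
clock 10.35 pos [ 451.3 -206.6   53.4] ang -107.94 w 0.1 gf 0.0 F [-0.4  0.8  0.2] j6 -0.21
shift [-62.2   1.5   1.5] roll 0.06
```

View pics/c6.png

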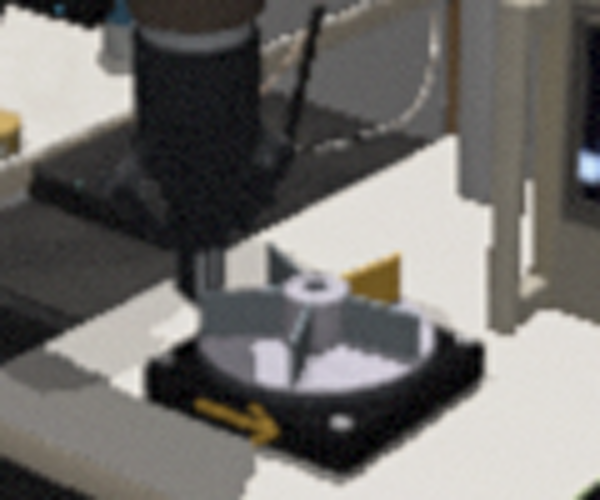

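The shut fingers stand just behind the outer end of the 137° vane, at about crop (205,270). Now the sweep.

drive_tool(targets=[[1, 3, 0, 0, 0], [1, 8, 0, 0, 0], [1, 16, 0, 0, 0], [1, 28, 0, 0, 0], [1, 49, 0, 0, 0], [1, 77, 0, 0, 0], [1, 112, 0, 0, 0], [1, 145, 0, 0, 0], [1, 165, 0, -30, 0], [1, 165, 0, -70, 0], [1, 165, 0, -100, 0]])

```text
clock: 11.5
position: [399.0, -365.4, 154.0]
ee_rot: [-0.587, 0.809, -0.0, -0.0]
contact_force: [1.4, -0.3, -0.1]
gripper_width: 0.2
grasp_force: 0.0
```

```bash
cat > spin.py <<'E'
from h import *
H=np.array([484.6,-267.7]);D=[]
for i in range(9):
    b=arm.get_image('top'); s=arm.read_state()
    m=cv2.inRange(cv2.cvtColor(b,cv2.COLOR_BGR2HSV),(20,80,80),(35,255,255)); v,u=np.nonzero(m[200:290,320:400])
    P=ray('top',np.c_[u+320,v+200],70)[:,:2]-H if len(u) else np.zeros((0,2)); r=np.hypot(*P.T); P=P[(r>25)&(r<68)]
    print(round(s['clock'],2),len(P),np.degrees(np.arctan2(*P.mean(0)[::-1])).round(1) if len(P)>2 else None, s['contact_force'].round(1) if i==0 else '')
E
python3 spin.py
```

```text
11.55 16 -173.4 [ 1.2 -1.1  4.3]
11.6 19 -162.3 
11.65 16 -150.8 
11.7 14 -140.1 
11.75 0 None 
11.8 0 None 
11.85 0 None 
11.9 0 None 
11.95 0 None
```

drive_tool(targets=[[1, 0, 0, -50, 0], [1, -40, 0, -80, 0], [1, -90, 0, -80, 0], [1, -140, 0, -80, 0], [1, -190, 0, -80, 0], [1, -240, 0, -80, 0], [1, -290, 0, -80, 0], [1, -340, 0, -80, 0], [1, -390, 0, -80, 0], [1, -400, 0, -80, 0], [1, -400, 0, -80, 0]])

```text
clock: 13.05
position: [522.9, 18.8, 231.3]
ee_rot: [-0.59, 0.808, 0.0, -0.001]
contact_force: [0.2, -0.9, -0.4]
gripper_width: 0.3
grasp_force: 0.0
```

```bash
python3 spin.py
```

```text
13.1 28 64.4 [-0.7 -0.3  0.7]
13.15 30 68.4 
13.2 30 73.0 
13.25 30 77.0 
13.3 28 80.8 
13.35 30 84.2 
13.4 29 88.7 
13.45 29 92.3 
13.5 27 95.1
```

drive_tool(targets=[[1, 0, 0, 0, 0], [1, 0, 0, 0, 0], [1, 0, 0, 0, 0], [1, 0, 0, 0, 0], [1, 0, 0, 0, 0], [1, 0, 0, 0, 0], [1, 0, 0, 0, 0], [1, 0, 0, 0, 0], [1, 0, 0, 0, 0], [1, 0, 0, 0, 0], [1, 0, 0, 0, 0], [1, 0, 0, 0, 0]])

```text
clock: 14.7
position: [522.8, 17.1, 232.3]
ee_rot: [-0.588, 0.809, -0.0, -0.0]
contact_force: [-0.0, -0.3, 0.5]
gripper_width: -0.1
grasp_force: 0.0
```

drive_tool(targets=[[1, 0, 0, 0, 0], [1, 0, 0, 0, 0], [1, 0, 0, 0, 0], [1, 0, 0, 0, 0], [1, 0, 0, 0, 0], [1, 0, 0, 0, 0], [1, 0, 0, 0, 0], [1, 0, 0, 0, 0], [1, 0, 0, 0, 0], [1, 0, 0, 0, 0], [1, 0, 0, 0, 0], [1, 0, 0, 0, 0]])

```text
clock: 15.9
position: [522.8, 17.1, 232.3]
ee_rot: [-0.588, 0.809, 0.0, 0.0]
contact_force: [-0.8, 0.5, 0.5]
gripper_width: 0.3
grasp_force: 0.0
```

```bash
python3 spin.py; python3 -c "
from h import *
b=arm.get_image('top');cv2.imwrite('pics/top7.png',b)"
```

```text
15.95 19 139.3 [ 0.3 -0.8  0.2]
16.0 18 139.5 
16.05 19 139.3 
16.1 19 139.3 
16.15 18 139.5 
16.2 18 139.2 
16.25 18 139.2 
16.3 18 139.2 
16.35 18 139.2
```

View pics/top7.png

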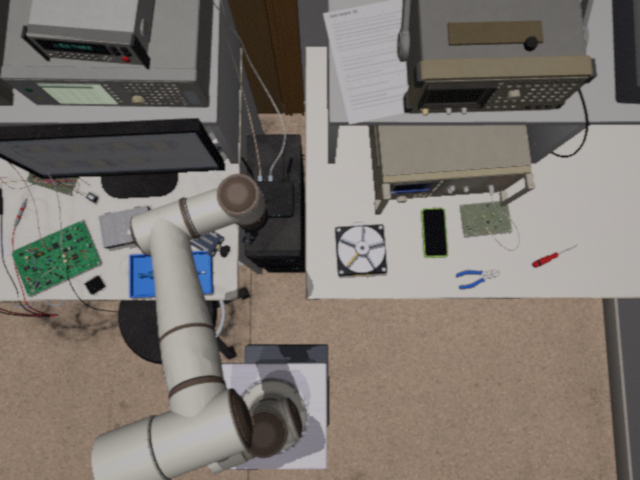

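The wheel is at rest with the yellow vane at 139°, about 8.65 rad in all. The pump lies in the tray at about (170,272), and the phone and cutter haven't moved.

```bash
python3 -c "
from bench import arm
print(arm.job_done())"
```

```text
the job is handed in; nothing more can be done
None
```

The job is handed in (no verdict was returned): the pump lies flat and released in the tray, the wheel spun on by itself at about 3.9 rad/s, came to rest at about 8.65 rad by camera (8.3 needed), and the phone and side cutter were not touched.

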